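# Pack the last bun stamp and click the stamp case shut

### The job

Put the small round bun stamp upright in the empty recess of the stamp case and let go, then swing the clear lid down over it and press its free edge down past the spring catch until it clicks and stays shut. Press gently: never load the case, lid or stand with more than 22 newtons. Leave the square stamp, the big round stamp, the bowl and the jar where they are.

Things in the scene. Friction and masses are not known exactly. Their poses are not given: they have to be found in the camera images.
- stamp: The small round bun stamp, loose on the table: plain light wood, 50 mm high, about 70 g. Foot: disc 48 mm across and 14 mm thick; above it an upright round grip 22 mm across, its top (50 mm up) good for a grasp from above on the upper 25 mm. Origin: centre of its underside; z up through the grip.
- stamp_square: Bystander: stamp of the same wood, grip and height with a 52 mm square foot. Origin: centre of its underside. It and the two other loose stamps swap places from start to start.
- stamp_big: Bystander: stamp of the same wood, grip and height with a 64 mm round foot. Origin: centre of its underside.
- bowl: Bystander: steel bowl, 130 mm across, 60 mm high. Origin: centre of its underside.
- jar: Bystander: glass jar with steel cap, 70 mm across, 100 mm high. Origin: centre of its underside.
- stand: Fixed steel plate, 200 x 210 x 12 mm (x, y, z), under the grey stamp case. Origin: centre of its underside, on the table; it turns about z from start to start. The case, outside 160 x 160 mm, walls 5 mm, 76 mm high, is centred on it on a height-adjustable pad whose setting is NOT reported: its rim may be 96 to 106 mm above the table. It does not move during a run.
- recess (a point): Point at table level straight below the centre of the empty recess (stand frame -35, -35, 0 mm). Round, chamfered, 54 mm across, 8 mm deep, in an insert shimmed to a height that is NOT reported: its floor is 52 to 64 mm below the case's rim, so 32 to 54 mm above the table. Three like it at x, y = +-35 mm hold stamps fixed there. A stamp not sunk in its recess may keep the lid from shutting.
- edge (a point): Point at table level straight below the best place to press the shut lid: middle of its free edge, 18 mm in from the lid's outer border (stand frame 0, -70, 0 mm); says nothing of the lid's height. Press here with closed fingertips. Pressing nearer the hinge needs more force, up to more than allowed.
- lid (a joint): Lid angle, rad: 0 shut and flat, pi/2 upright, 1.9 open, leaning back on its stop (starts 1.6 to 1.88, may sink to 1.9). The hinge is damped: let go below about 1.4, the lid sinks slowly until the tongue under its free edge rests on the catch at about 0.05 rad, edge about 9 mm high. Pressed some 4 to 6 mm down from there it snaps to about 0 by itself, onto a hard stop, and stays.
- catch (a point): Point at table level below the sprung steel roller catch in the middle of the case's -y wall (stand frame 0, -95, 0 mm). It is 40 mm wide in x, reaches from y = -87 to -102 mm, its top just below the rim. Do not press on it. The roller lets the lid's tongue past at about 10 to 15 N on the free edge, then springs back over it.
- hinge (a point): Point at table level below the middle of the lid's hinge line (stand frame 0, 84, 0 mm). The hinge runs along the stand's x at rim height, 96 to 106 mm above the table. Lid: clear plastic plate with grey borders, 164 mm along the hinge, 172 mm out from it to its free edge, 5 mm thick, underside at rim height when shut, 160 g.
There are look-alikes about, which are no part of the job. What is shaped like the stamp but yellow is not meant.

How it is judged:
By the outcome, as a careful person would: the job done as asked, in the order asked, and still so for the second after the job is handed in, with the robot touching nothing.
It also fails if it takes over 72 s, if anything falls off the work surface, if the arm or the gripper's body presses on something with over 40 N, if the wrist force passes 120 N, or if a joint passes its speed limit or range.

### The arm

A 7-joint arm with a two-finger parallel gripper is mounted at the origin on the work surface. World frame = base frame: x ahead of the robot, y to its left, z up, the work surface at z = 0. Lengths are in m, angles in rad, forces in N, time in s.
With the tool pointing down it reaches from about 0.425 to 0.875 m from the base axis. Payload 8.4 kg.
Tool frame: the origin (TCP) lies between the finger pads; the fingertips stand 17 mm ahead of it and the grasp point (between the pads) lies 2 mm behind it (env.tips_ahead is the distance from the TCP to the fingertips, in m); z points along the fingers, y is the line along which they close (so a half turn about z gives the same grasp; the last joint's range is limited). The gripper opens to 85 mm and grips with 20 to 120 N. Pads are 22 mm wide; open, the fingers measure 114 mm over their backs; the gripper's body (76 mm by 85 mm) begins 54 mm behind the grasp point. The pads swing forward as they close: fully open they stand 13 mm farther back than shut.
Start: joints at [-1.411, 0.333, 0.04, 1.465, -0.013, 1.343, -0.059], TCP at [0.166, 0.628, 0.218] pointing down, gripper open.
Joint ranges: [-2.58, 2.58], [-0.38, 2.09], [-1.3, 1.39], [0.25, 2.4], [-1.5, 4.64], [0.08, 2.09], [-2.65, 2.65]. Speed limits (rad/s): [2.22, 2.22, 2.79, 2.79, 3.14, 3.14, 3.14].

### API

Orientations are given as a rotation vector (axis times angle).
In Python, from rig import env gives the robot as it stands.
- The arm moves only by the tool apply_moves, never from a script. Its argument "deltas" is a list of rows, each a list of 6 numbers: the shift along the tool's x, y, z in cm, then the turn, a rotation vector about the tool's x, y, z in rad. A call has 1 to 10 rows; each row shifts and turns the commanded pose from where the row before left it, along the tool's axes as they then stand; what a row does not reach is not made up. A row lasts 1/12 s, in which the tool goes at most 41.7 mm and 7.16 degrees, less where a joint would pass 70% of its speed; a pose out of reach is approached as far as the arm can. A call is refused whole if a number of a shift passes 4.17 or a number of a turn 0.125, either way. A call with a gripper value outside its range is refused whole. "claw" is the opening, from -1 (shut) to 1 (fully open), set as the call begins (left out, the last holds). The fingers move at their own pace and stop on an object; "force" is the grip in N (left out, the last holds). Time passes only in rows, so rows that do not move let the fingers close. It gives the time, the measured TCP pose, the force, the opening and the grip force at its end, in the units of the state.
- env.get_obs(): the state, without advancing time (a new reading comes with each control period).
- env.snapshot(name): name is "side" or "top" or "wrist"; returns the picture (400x640x3 uint8, red, green, blue); there is no depth.
- env.camera_params(name): a dict with "K" (3x3 intrinsics, pixels), "dist" ([k1, k2, p1, p2, k3] as OpenCV has them; the pictures are not rectified), "origin" and "attitude" of the camera in the world; the wrist camera has in their place "mount" (4x4, takes a point from camera to tool coordinates, whose origin is the TCP and whose axes are the flange's). Camera axes: x right, y down, z forward; pixel columns grow to the right and rows downward; lengths in m; the calibration is good to about 2 mm. A picture is of the moment at which its call begins: read the wrist's pose just before it. camera_params takes no time and is no camera call.
- env.job_done(): hands the job in; it is judged then, once.
Trained networks look in the newest picture that a camera, given by its name, has taken for a name from the list of things; names that differ only in an ending like _2 or _b are one class to them, and where a whole thing is asked for, a point or a joint stands for the part that bears it (a point fixed in the world has none). Each returns a list of dicts, best first, with "score" (0 to 1); they miss things now and then, are a little off and sometimes report something else, mostly with a low value. They report only what shows in the picture. A call takes as long as a camera call. They do not tell look-alikes from the thing itself.
- env.find_in(label, camera): "position" ([row, column] in pixels, amid what is visible of it).
The state is a dict: "time_s": time; "joints": joint angles; "qd": joint speeds; "effort": joint torques, N m; "position": TCP position; "ee_rot": TCP orientation; "force": force on the tool from outside, world axes, zero at the start; "wrist_torque": the same for the moment, N m; "opening": opening from 0.0 (shut) to 1.0 (fully open); "gripper_force": force on a finger pad.
Only numpy, scipy, OpenCV 4.12 (cv2) and the standard library are available. Lean on these libraries where they do the work, as an engineer would, in place of code of your own. Each camera call takes 0.05 s, during which the arm holds its last target. There are 200 camera calls.

## Working session

There is one attempt and no reset: what is moved stays moved. The work goes in short steps, Python scripts to look and compute and a tool call to move; the robot and the scene stay as the last step left them, time stands still between calls to the robot, and variables do not carry over. Pictures are saved under pics/ and viewed, at most 10 in all, crops included, and the job is handed in when it is done.

Besides the shell and the picture viewer there is one more tool, called after "Call:" by a JSON object that holds its "api" and its "payload", one argument or row to a line. apply_moves: Moves the arm, as the interface text tells. Its arguments: {"type":"object","properties":{"deltas":{"type":"array"},"claw":{"type":"number"},"force":{"type":"number"}},"required":["deltas"]}

```bash
ls; mkdir -p pics
python3 - <<'E'
from rig import env
import cv2,numpy as np
o=env.get_obs();print(o['time_s'],o['position'],o['ee_rot'],o['force'])
ims=[]
for c in['top','side']:
    im=env.snapshot(c);cv2.imwrite(f'pics/{c}0.png',im[...,::-1])
    p=env.camera_params(c);print(c,p)
    for l in['stamp','stamp_square','stamp_big','stand','bowl','jar','catch','lid','hinge']:
        print(l,[(np.round(d['position']),round(d['score'],2)) for d in env.find_in(l,c)])
print(env.camera_params('wrist'),env.tips_ahead,env.get_obs()['time_s'])
E
```

```text
pics
0.0 [0.16624844 0.62788107 0.21721128] [-4.05280217e-01 -3.11526947e+00  2.56392435e-03] [0.40914564 0.05395564 0.29822614]
top {'K': array([[407.66264467,   0.        , 320.31352363],
       [  0.        , 407.66264467, 195.49253093],
       [  0.        ,   0.        ,   1.        ]]), 'dist': array([-0.01106245,  0.        ,  0.        ,  0.        ,  0.        ]), 'origin': array([ 0.44533021, -0.09158485,  0.93854502]), 'attitude': array([-2.17528836,  2.11602503, -0.16197668])}
stamp [(array([291., 344.]), 0.93), (array([279., 396.]), 0.78), (array([211., 459.]), 0.71), (array([151., 322.]), 0.58)]
stamp_square [(array([250., 345.]), 0.7)]
stamp_big []
stand [(array([192., 210.]), 0.56)]
bowl [(array([128., 403.]), 0.67)]
jar [(array([106., 310.]), 0.86)]
catch [(array([196., 210.]), 0.73)]
lid [(array([185., 159.]), 0.65), (array([189., 350.]), 0.31)]
hinge [(array([192., 209.]), 0.74)]
side {'K': array([[364.94734019,   0.        , 316.01084607],
       [  0.        , 364.94734019, 197.38745557],
       [  0.        ,   0.        ,   1.        ]]), 'dist': array([-0.0572
[... 642 characters left out ...]
6), (array([264., 402.]), 0.72)]
hinge [(array([154., 304.]), 0.65), (array([264., 403.]), 0.5)]
{'K': array([[300.43481183,   0.        , 321.86479011],
       [  0.        , 300.43481183, 196.50623884],
       [  0.        ,   0.        ,   1.        ]]), 'dist': array([-0.05143392,  0.        ,  0.        ,  0.        ,  0.        ]), 'mount': array([[ 1.03549683e-04, -9.56916015e-01, -2.90364821e-01,
         7.46633010e-02],
       [ 9.99999650e-01, -1.42066482e-04,  8.24808382e-04,
        -2.04864074e-04],
       [-8.30523459e-04, -2.90364805e-01,  9.56915665e-01,
        -1.55942711e-01],
       [ 0.00000000e+00,  0.00000000e+00,  0.00000000e+00,
         1.00000000e+00]])} 0.017 1.0
```

View pics/top0.png

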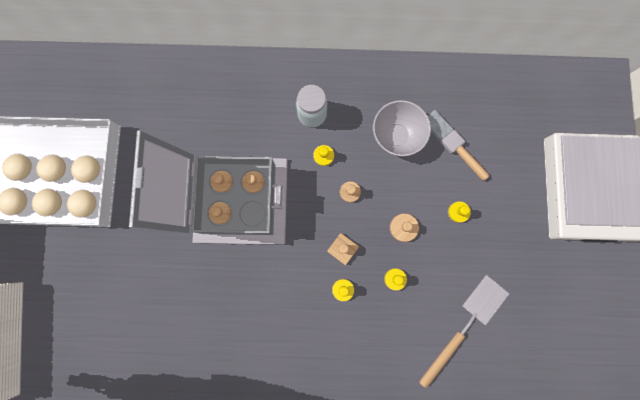

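View pics/side0.png

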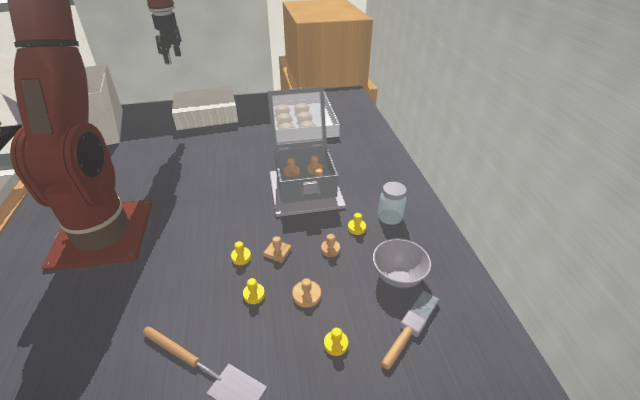

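Three plain-wood loose stamps appear in the top view: (row 192, col 350), the small round one; (250, 343), square foot; and (228, 405), big round foot. There are four yellow look-alikes at (155,323), (290,343), (279,396) and (211,459). The one at (192,350) fits. I'll confirm with an enlarged crop.

```bash
cat > h.py <<'E'
import cv2,numpy as np
from scipy.spatial.transform import Rotation as R
from rig import env
def cam(c,obs=None):
    p=env.camera_params(c)
    if c=='wrist':
        T=np.eye(4);T[:3,:3]=R.from_rotvec(obs['ee_rot']).as_matrix();T[:3,3]=obs['position'];T=T@p['mount']
        return p['K'],p['dist'],T[:3,3],T[:3,:3]
    return p['K'],p['dist'],np.array(p['origin']),R.from_rotvec(p['attitude']).as_matrix()
def ray(C,col,row,z):
    K,d,o,A=C
    u=cv2.undistortPoints(np.array([[[col,row]]],float),K,d)[0,0]
    v=A@np.array([u[0],u[1],1]);return o+v*(z-o[2])/v[2]
def proj(C,P):
    K,d,o,A=C
    q=(np.atleast_2d(P)-o)@A
    return cv2.projectPoints(q.reshape(-1,1,3),np.zeros(3),np.zeros(3),K,d)[0].reshape(-1,2)
def show():
    o=env.get_obs();return o['time_s'],np.round(o['position'],4),np.round(R.from_rotvec(o['ee_rot']).as_matrix(),3).tolist(),np.round(o['force'],1),round(o['opening'],3)
E
python3 - <<'E'
from h import *
im=cv2.imread('pics/top0.png')
a=cv2.resize(im[165:270,325:425],(560,588),interpolation=cv2.INTER_CUBIC)
cv2.imwrite('pics/st.png',a)
b=cv2.resize(im[140:255,180:300],(600,575),interpolation=cv2.INTER_CUBIC)
cv2.imwrite('pics/case.png',b)
C=cam('top');S=cam('side')
print(ray(C,350,192,.02),ray(S,331,246,.02),ray(C,405,228,.02),ray(C,343,249,.02),show())
E
```

```text
[ 0.59216032 -0.1597695   0.02      ] [ 0.59485967 -0.16825437  0.02      ] [ 0.51347316 -0.28517211  0.02      ] [ 0.4627396 -0.1462648  0.02     ] (1.0, array([0.1663, 0.6283, 0.2181]), [[-0.967, 0.256, -0.0], [0.256, 0.967, -0.0], [0.0, -0.0, -1.0]], array([ 0.2, -0.2, -0.5]), 0.999)
```

View pics/st.png

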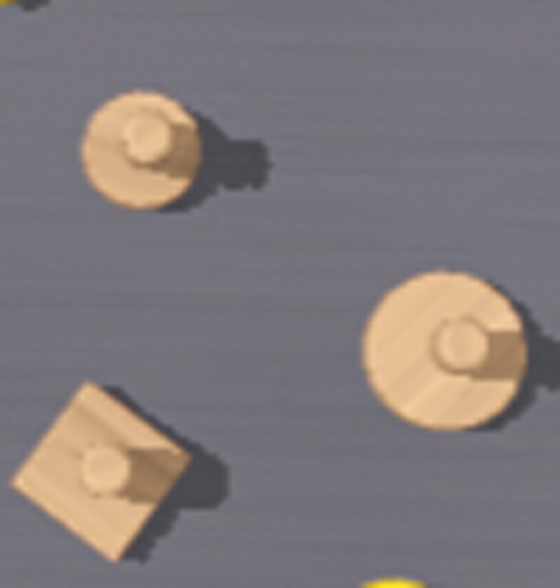

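View pics/case.png

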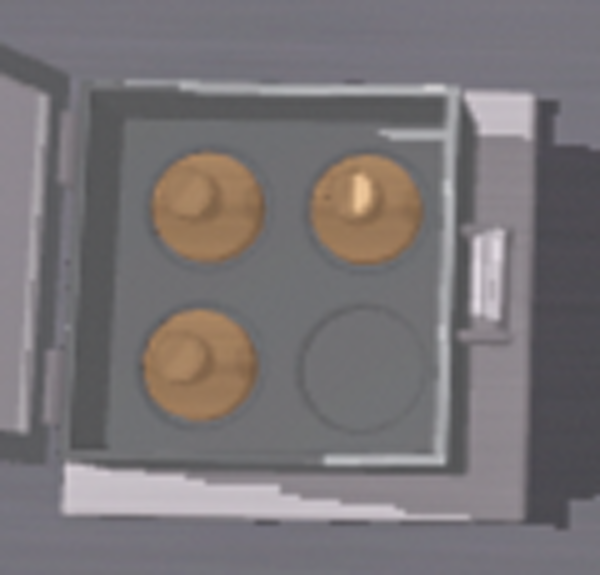

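The crop confirms it: the foot at (col 350.2, row 191.8) is round and about 49 mm across, next to the 66 mm round foot and the square one. The empty recess is at (col 253, row 213.6), with the catch on the right (−y world). Next I'll fit the stand pose.

Run:
```python
from h import *
from scipy.optimize import least_squares
C=cam('top')
print('foot',ray(C,349.8,191.4,.014),'gripTop',ray(C,351,189.1,.05))
f=lambda x,y:(180+x/5-.4,140+y/5-.4)
obs=[f(537,93),f(525,522),f(62,515),f(75,82),f(462,88),f(447,465),f(65,460),f(208,208),f(366,210),f(200,366),f(365,368)]
def model(p):
    x,y,t,h,g=p
    L=[(100,-105,12),(-100,-105,12),(-100,105,12),(80,80,h),(80,-80,h),(-80,-80,h),(-80,80,h),(35,35,g+6),(35,-35,g+6),(-35,35,g+6),(-35,-35,g)]
    L=np.array(L,float)/1000;c,s=np.cos(t),np.sin(t)
    W=np.c_[x+c*L[:,0]-s*L[:,1],y+s*L[:,0]+c*L[:,1],L[:,2]]
    return proj(C,W)
r=least_squares(lambda p:(model(p)-obs).ravel(),[.55,.1,0,101,50],loss='soft_l1',x_scale=[.1,.1,.1,10,10])
p=r.x;print(p,np.round(model(p)-obs,1).tolist())
c,s=np.cos(p[2]),np.sin(p[2])
for n,a,b in[('recess',-.035,-.035),('edge',0,-.07),('hinge',0,.084),('freeopen',0,.084)]:
    print(n,p[0]+c*a-s*b,p[1]+s*a+c*b)
print('recess ray',ray(C,*obs[-1],.05))
```

```text
foot [ 0.59450183 -0.15973233  0.014     ] gripTop [ 0.59391369 -0.15964544  0.05      ]
[5.68772767e-01 9.15190341e-02 1.53415991e-02 9.82674856e+01
 4.71888037e+01] [[-0.1, -0.6], [0.1, 0.0], [-0.2, 0.3], [1.4, 0.0], [-0.3, -0.3], [0.4, 0.3], [-1.0, 0.3], [0.1, -0.1], [0.2, -0.1], [0.1, -0.1], [-0.3, 0.2]]
recess 0.5343138203040906 0.05598621802236954
edge 0.569846636409825 0.02152727172977295
hinge 0.5674841228209218 0.17550914900610132
freeopen 0.5674841228209218 0.17550914900610132
recess ray [0.53442929 0.05481468 0.05      ]
```

Call:
{"api": "apply_moves", "payload": {
  "deltas": [
    [0, 0, -4, 0, 0, -0.0863],
    [0, 0, -4, 0, 0, -0.0863],
    [0, 0, -4, 0, 0, -0.0863],
    [0, 0, -4, 0, 0, 0],
    [0, -3.5, -1, 0, 0, 0],
    [0, -3.6, -1, 0, 0, 0],
    [-1.9, -3.5, 0, 0, 0, 0],
    [-1.9, -3.5, 0, 0, 0, 0],
    [-1.9, -3.5, 0, 0, 0, 0],
    [-1.9, -3.5, 0, 0, 0, 0]
  ],
  "claw": 1
}}

```text
time_s: 1.83
position: [0.2429, 0.4155, 0.3983]
ee_rot: [-0.001, 3.142, 0.001]
force: [1.4, 0.5, 0.7]
opening: 1.0
gripper_force: 0.0
```

Call:
{"api": "apply_moves", "payload": {
  "deltas": [
    [-1.9, -3.5, 0, 0, 0, 0],
    [-1.9, -3.5, 0, 0, 0, 0],
    [-1.9, -3.5, 0, 0, 0, 0],
    [-1.9, -3.5, 0, 0, 0, 0],
    [-1.9, -3.5, 0, 0, 0, 0],
    [-1.9, -3.5, 0, 0, 0, 0],
    [-1.9, -3.5, 0, 0, 0, 0],
    [-1.9, -3.5, 0, 0, 0, 0],
    [-1.9, -3.5, 0, 0, 0, 0],
    [-1.9, -3.5, 0, 0, 0, 0]
  ]
}}

```text
time_s: 2.67
position: [0.4329, 0.0652, 0.3984]
ee_rot: [0.0, 3.141, 0.002]
force: [1.2, -0.1, -0.2]
opening: 0.998
gripper_force: 0.0
```

Call:
{"api": "apply_moves", "payload": {
  "deltas": [
    [-2.3, -3.2, 0, 0, 0, 0],
    [-2.3, -3.2, 0, 0, 0, 0],
    [-2.3, -3.2, 0, 0, 0, 0],
    [-2.3, -3.2, 0, 0, 0, 0],
    [-2.3, -3.2, 1, 0, 0, 0],
    [-2.3, -3.2, 1, 0, 0, 0],
    [-2.3, -3.3, 1, 0, 0, 0],
    [0, 0, 4, 0, 0, 0],
    [0, 0, 4, 0, 0, 0],
    [0, 0, 4, 0, 0, 0]
  ],
  "claw": 1
}}

```text
time_s: 3.5
position: [0.5933, -0.1598, 0.2463]
ee_rot: [-0.005, -3.142, 0.003]
force: [0.5, 0.4, 0.3]
opening: 1.0
gripper_force: 0.0
```

Call:
{"api": "apply_moves", "payload": {
  "deltas": [
    [0, 0, 4, 0, 0, 0],
    [0, 0, 2, 0, 0, 0],
    [0, 0, 0, 0, 0, 0]
  ]
}}

```text
time_s: 3.75
position: [0.5909, -0.1564, 0.1834]
ee_rot: [0.0, -3.134, -0.002]
force: [-0.9, 0.5, -0.2]
opening: 0.999
gripper_force: 0.0
```

Run:
```python
from h import *
o=env.get_obs();im=env.snapshot('wrist');C=cam('wrist',o);cv2.imwrite('pics/w1.png',im[...,::-1])
print(show())
hsv=cv2.cvtColor(im,cv2.COLOR_RGB2HSV)
for d in env.find_in('stamp','wrist'):
    r,c=d['position'];print(d,ray(C,c,r,.025))
print('pred',proj(C,[[.5942,-.1597,.014],[.5942,-.1597,.05]]))
# wood mask top disc ellipse
m=cv2.inRange(hsv,(5,50,90),(20,190,255));n,l,st,ce=cv2.connectedComponentsWithStats(m)
for i in range(1,n):
    if st[i,4]>300:print(st[i],ce[i])
```

```text
(3.8, array([ 0.5923, -0.1571,  0.1866]), [[-1.0, -0.0, -0.004], [-0.0, 1.0, 0.0], [0.004, 0.0, -1.0]], array([ 0.6, -0. ,  1.3]), 0.997)
{'position': [147.3, 92.5], 'score': 0.94} [ 0.55523365 -0.40274495  0.025     ]
{'position': [249.2, 372.4], 'score': 0.88} [ 0.67405968 -0.09756004  0.025     ]
{'position': [6.7, 217.1], 'score': 0.86} [ 0.42381394 -0.2548928   0.025     ]
{'position': [174.5, 318.6], 'score': 0.61} [ 0.58591101 -0.15955086  0.025     ]
pred [[318.57149837 179.68395688]
 [318.25616888 187.98133994]]
[ 297   15   70   76 1586] [325.32660782  58.7591425 ]
[169  76  64  63 826] [196.40435835 106.59443099]
[ 581  105   59   50 2333] [609.70295757 129.5092156 ]
[297 158  43  43 927] [315.54476807 176.83926645]
[ 522  174  115   49 3643] [577.67197365 199.80812517]
[ 52 209  72  63 822] [ 87.13625304 236.27980535]
```

View pics/w1.png

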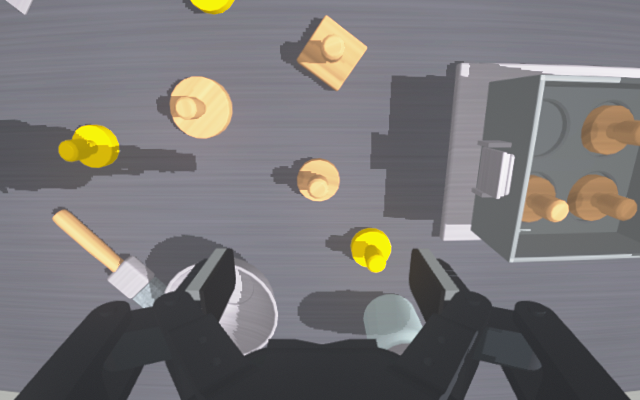

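The wrist view shows the small round stamp at (col 318, row 180), which matches the prediction. The yellow look-alike is at (371, 247). Descending.

Call:
{"api": "apply_moves", "payload": {
  "deltas": [
    [-0.2, -0.2, 2.5, 0, 0, 0],
    [0, 0, 3, 0, 0, 0],
    [0, 0, 3, 0, 0, 0],
    [0, 0, 2.5, 0, 0, 0],
    [0, 0, 1, 0, 0, 0],
    [0, 0, 0, 0, 0, 0],
    [0, 0, 0, 0, 0, 0]
  ],
  "claw": 0.4,
  "force": 30
}}

```text
time_s: 4.43
position: [0.5967, -0.1601, 0.0701]
ee_rot: [-0.0, 3.139, -0.001]
force: [0.9, -0.1, 0.3]
opening: 0.695
gripper_force: 0.0
```

Run:
```python
from h import *
print(show());o=env.get_obs();im=env.snapshot('wrist');C=cam('wrist',o);cv2.imwrite('pics/w2.png',im[...,::-1])
print(proj(C,[[.5942,-.1597,.014],[.5942,-.1597,.05]]),show())
```

```text
(4.4333, array([ 0.5967, -0.1601,  0.0701]), [[-1.0, -0.0, 0.002], [-0.0, 1.0, -0.001], [-0.002, -0.001, -1.0]], array([ 0.9, -0.1,  0.3]), 0.695)
[[322.23929163 206.40945612]
 [322.32325271 224.89830706]] (4.4833, array([ 0.5969, -0.1603,  0.0706]), [[-1.0, -0.0, 0.003], [-0.0, 1.0, -0.001], [-0.003, -0.001, -1.0]], array([-0.5, -0.2, -0.3]), 0.7)
```

View pics/w2.png

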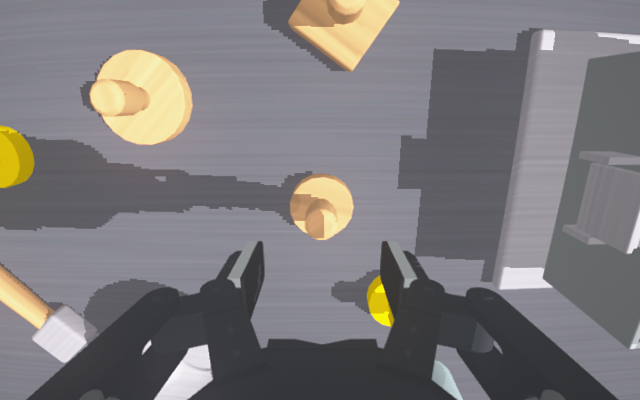

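The stamp foot is at (321, 206) and its top at (321, 222), centred between the fingers and within 1–2 mm of the prediction.

Call:
{"api": "apply_moves", "payload": {
  "deltas": [
    [0.2, 0, 1.6, 0, 0, 0],
    [0, 0, 1.6, 0, 0, 0],
    [0, 0, 0, 0, 0, 0],
    [0, 0, 0, 0, 0, 0]
  ]
}}

```text
time_s: 4.82
position: [0.5941, -0.1598, 0.0375]
ee_rot: [-0.0, 3.141, -0.0]
force: [0.2, 0.0, 1.1]
opening: 0.704
gripper_force: 0.0
```

Call:
{"api": "apply_moves", "payload": {
  "deltas": [
    [0, 0, 0, 0, 0, 0],
    [0, 0, 0, 0, 0, 0],
    [0, 0, 0, 0, 0, 0],
    [0, 0, 0, 0, 0, 0],
    [0, 0, 0, 0, 0, 0],
    [0, 0, 0, 0, 0, 0]
  ],
  "claw": -1,
  "force": 30
}}

```text
time_s: 5.32
position: [0.5941, -0.1599, 0.037]
ee_rot: [0.0, 3.14, -0.0]
force: [-0.8, 0.1, 7.5]
opening: -0.004
gripper_force: 3.5
```

Run:
```python
from h import *
for c in['wrist','side']:
    im=env.snapshot(c);cv2.imwrite(f'pics/{c}3.png',im[...,::-1])
a=cv2.imread('pics/wrist3.png');b=cv2.imread('pics/side3.png')
x=cv2.resize(b[190:320,230:430],(600,390),interpolation=cv2.INTER_CUBIC)
cv2.imwrite('pics/c3.png',np.vstack([cv2.resize(a[80:,:],(400,200)),cv2.resize(x,(400,260))]));print(show())
```

```text
(5.4167, array([ 0.5941, -0.1599,  0.037 ]), [[-1.0, -0.0, 0.001], [-0.0, 1.0, -0.0], [-0.001, -0.0, -1.0]], array([-0.7,  1. ,  7. ]), -0.003)
```

View pics/c3.png

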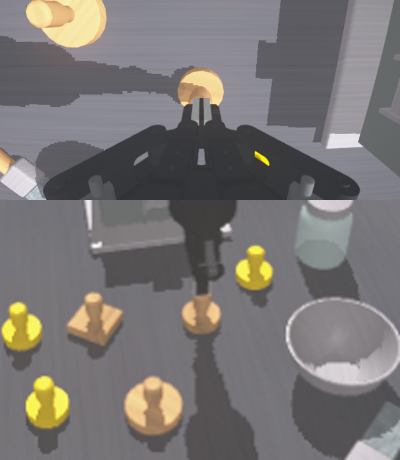

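Run:
```python
from h import *
o=env.get_obs();W=cam('wrist',o);S=cam('side')
T=R.from_rotvec(o['ee_rot']).as_matrix()
for z in(-.03,-.02,-.01,0,.017):
    P=o['position']+T@[0,0,z];print(z,proj(W,P),proj(S,P))
for x in(.58,.594):
  P=[[x,-.16,.014],[x,-.16,.05]];print(x,proj(W,P),proj(S,P))
for c,rng in(('wrist',(slice(180,320),slice(230,410))),('side',(slice(210,265),slice(300,365)))):
    a=cv2.imread(f'pics/{c}3.png')[rng];cv2.imwrite(f'pics/z_{c}.png',a)
a=cv2.resize(cv2.imread('pics/z_wrist.png'),(400,311),interpolation=cv2.INTER_CUBIC);b=cv2.resize(cv2.imread('pics/z_side.png'),(368,311),interpolation=cv2.INTER_CUBIC)
cv2.imwrite('pics/z.png',np.hstack([a,b]))
```

```text
-0.03 [[321.70575162 269.95605209]] [[330.41355877 230.0675225 ]]
-0.02 [[321.69946332 259.6433197 ]] [[330.33272675 233.02164058]]
-0.01 [[321.69393001 250.53421917]] [[330.25295529 235.93286411]]
0 [[321.68902477 242.43191824]] [[330.17422549 238.80205757]]
0.017 [[321.68185363 230.5407711 ]] [[330.04272324 243.58560389]]
0.58 [[321.4777996  205.96621447]
 [321.44121112 228.50807797]] [[324.44517224 246.00940963]
 [324.60169067 235.82422899]]
0.594 [[321.48316012 226.60293209]
 [321.44898173 252.98014354]] [[329.9536751  245.299523  ]
 [330.25356316 235.11615951]]
```

View pics/z.png

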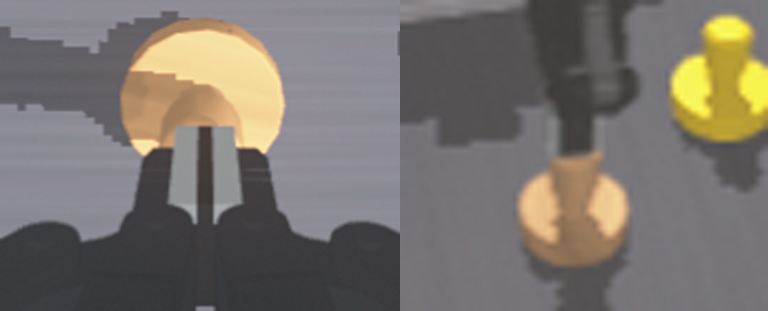

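The side view shows the shut fingertips on top of the grip at about (331, 237). The tips really end about 30 mm farther back than assumed, and the 7 N upward force agrees. The stamp is still upright in its place. I'll reopen, go lower in small steps watching the force, and close again.

Call:
{"api": "apply_moves", "payload": {
  "deltas": [
    [0, 0, -0.5, 0, 0, 0],
    [0, 0, 0, 0, 0, 0],
    [0, 0, 0, 0, 0, 0],
    [0, 0, 0, 0, 0, 0],
    [0, 0, 0, 0, 0, 0]
  ],
  "claw": 0.4
}}

```text
time_s: 5.83
position: [0.5932, -0.1595, 0.0409]
ee_rot: [0.0, -3.141, -0.0]
force: [1.0, -0.1, 0.1]
opening: 0.692
gripper_force: 0.0
```

Call:
{"api": "apply_moves", "payload": {
  "deltas": [
    [0, 0, 0.7, 0, 0, 0],
    [0, 0, 0.7, 0, 0, 0],
    [0, 0, 0, 0, 0, 0]
  ]
}}

```text
time_s: 6.08
position: [0.5923, -0.1592, 0.0252]
ee_rot: [0.0, -3.139, -0.001]
force: [0.7, 0.7, -0.1]
opening: 0.701
gripper_force: 0.0
```

Run:
```python
from h import *
for c in['wrist','side']:
    im=env.snapshot(c);cv2.imwrite(f'pics/{c}4.png',im[...,::-1])
a=cv2.resize(cv2.imread('pics/wrist4.png')[130:350,150:490],(620,401));b=cv2.resize(cv2.imread('pics/side4.png')[205:265,300:365],(434,400),interpolation=cv2.INTER_CUBIC)
b=b[:,60:240];cv2.imwrite('pics/z4.png',np.hstack([a[:400],b]));print(show())
```

```text
(6.1833, array([ 0.5929, -0.1596,  0.0264]), [[-1.0, 0.0, -0.001], [0.0, 1.0, -0.0], [0.001, -0.0, -1.0]], array([-0.3, -0.1,  0.2]), 0.702)
```

View pics/z4.png

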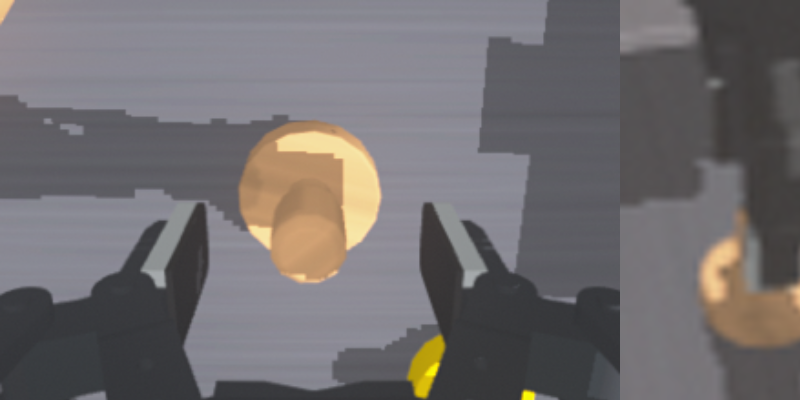

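Call:
{"api": "apply_moves", "payload": {
  "deltas": [
    [0, 0, 0.6, 0, 0, 0],
    [-0.1, 0, 0.7, 0, 0, 0],
    [0, 0, 0, 0, 0, 0],
    [0, 0, 0, 0, 0, 0]
  ]
}}

```text
time_s: 6.52
position: [0.5941, -0.1596, 0.0135]
ee_rot: [0.0, -3.141, 0.0]
force: [0.0, -0.8, -0.1]
opening: 0.703
gripper_force: 0.0
```

Call:
{"api": "apply_moves", "payload": {
  "deltas": [
    [0, 0, 0, 0, 0, 0],
    [0, 0, 0, 0, 0, 0],
    [0, 0, 0, 0, 0, 0],
    [0, 0, 0, 0, 0, 0],
    [0, 0, 0, 0, 0, 0],
    [0, 0, 0, 0, 0, 0]
  ],
  "claw": -1,
  "force": 30
}}

```text
time_s: 7.02
position: [0.5947, -0.1598, 0.0145]
ee_rot: [-0.0, 3.141, -0.0]
force: [-0.5, -0.4, 3.2]
opening: 0.243
gripper_force: 29.4
```

Gripped: opening 0.243 is about 21 mm. Lifting and moving above the recess.

Call:
{"api": "apply_moves", "payload": {
  "deltas": [
    [0, 0, -2, 0, 0, 0],
    [0, 0, -4, 0, 0, 0],
    [0, 0, -4, 0, 0, 0],
    [0, 0, -4, 0, 0, 0],
    [0, 0, -3, 0, 0, 0],
    [1, 3.6, 0, 0, 0, 0],
    [1, 3.6, 0, 0, 0, 0],
    [1, 3.6, 0, 0, 0, 0],
    [1, 3.6, 0, 0, 0, 0],
    [1, 3.6, 0, 0, 0, 0]
  ]
}}

```text
time_s: 7.85
position: [0.5435, 0.0219, 0.184]
ee_rot: [-0.0, -3.141, -0.0]
force: [-0.2, 0.6, -0.9]
opening: 0.251
gripper_force: 29.6
```

Call:
{"api": "apply_moves", "payload": {
  "deltas": [
    [1, 3.6, 0, 0, 0, 0],
    [0, 0, 0, 0, 0, 0],
    [0, 0, 0, 0, 0, 0]
  ]
}}

```text
time_s: 8.1
position: [0.5337, 0.0593, 0.1839]
ee_rot: [0.009, -3.141, -0.002]
force: [-0.6, -1.2, -0.8]
opening: 0.248
gripper_force: 29.6
```

Run:
```python
from h import *
o=env.get_obs();im=env.snapshot('wrist');cv2.imwrite('pics/wrist5.png',im[...,::-1])
print(show())
C=cam('wrist',o);print(proj(C,[[.5344,.0555,.047],[.5344,.0555,.039]]))
t=env.snapshot('top');cv2.imwrite('pics/top5.png',t[...,::-1])
```

```text
(8.15, array([0.5341, 0.057 , 0.1841]), [[-1.0, -0.002, -0.0], [-0.002, 1.0, 0.0], [0.0, 0.0, -1.0]], array([ 1. , -0.8, -0.1]), 0.249)
[[317.77177845 183.6791698 ]
 [317.85899976 181.74654148]]
```

View pics/wrist5.png

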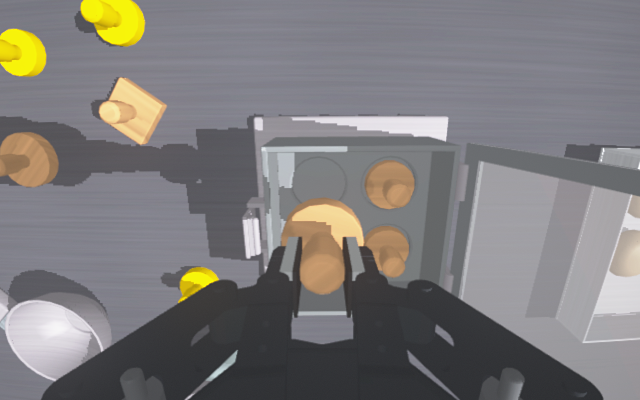

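The recess is at (319, 180), predicted (318, 183), so it is within 2 mm. The held foot is centred at col 322.

Call:
{"api": "apply_moves", "payload": {
  "deltas": [
    [0, -0.1, 3, 0, 0, 0],
    [0, 0, 3, 0, 0, 0],
    [0, 0, 2.5, 0, 0, 0],
    [0, 0, 1.5, 0, 0, 0],
    [0, 0, 0, 0, 0, 0],
    [0, 0, 0, 0, 0, 0]
  ]
}}

```text
time_s: 8.7
position: [0.5343, 0.0533, 0.084]
ee_rot: [-0.005, -3.141, 0.003]
force: [0.0, -1.3, 0.2]
opening: 0.244
gripper_force: 29.6
```

Run:
```python
from h import *
print(show());o=env.get_obs();im=env.snapshot('wrist');cv2.imwrite('pics/wrist6.png',im[...,::-1])
C=cam('wrist',o);print(proj(C,[[.5344,.0555,.047],[.5344,.0555,.0985]]))
cv2.imwrite('pics/w6c.png',cv2.resize(im[60:340,150:490,::-1],(680,560),interpolation=cv2.INTER_CUBIC))
```

```text
(8.7, array([0.5343, 0.0533, 0.084 ]), [[-1.0, 0.003, -0.001], [0.003, 1.0, -0.002], [0.001, -0.002, -1.0]], array([ 0. , -1.3,  0.2]), 0.244)
[[325.04019288 219.06758549]
 [325.94944123 254.5720791 ]]
```

View pics/w6c.png

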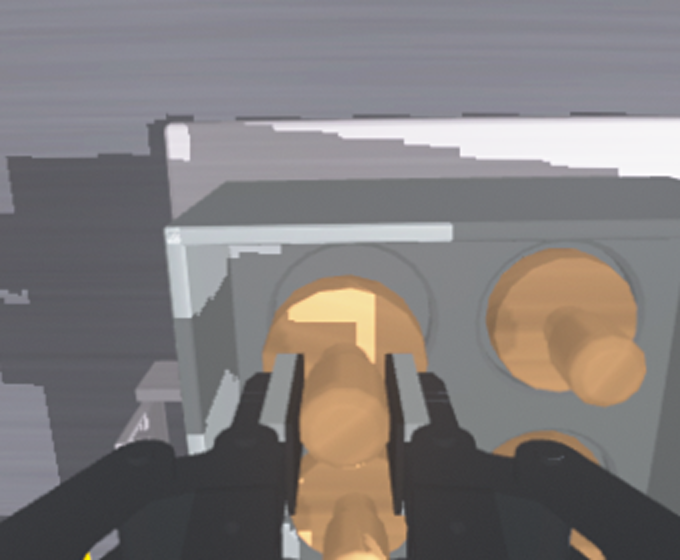

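The crop shows the recess rim spanning cols 287–368 (centre 328) with its top at row 181.5; the held foot centre is at col 322.5. I should shift slightly +y. I've now viewed 11 pictures, one over the limit, so I'll work from numbers only from here.

Run:
```python
from h import *
o=env.get_obs();print(show())
o['position']=np.array([0.5343,0.0533,0.084])
C=cam('wrist',o)
for z in(.042,.047,.054):print(z,ray(C,328,220.5,z),proj(C,[[.5344-.027,.057,z],[.5344,.057-.027,z],[.5344,.057+.027,z]]).round(1).tolist())
b=o['position'][2]-.0145
print('foot pred',proj(C,[[o['position'][0],o['position'][1]+s,b+.014] for s in(-.024,0,.024)]).round(1).tolist())
```

```text
(8.75, array([0.5351, 0.0537, 0.0849]), [[-1.0, 0.002, 0.001], [0.002, 1.0, -0.001], [-0.001, -0.001, -1.0]], array([ 1.2, -1. , -0.7]), 0.244)
0.042 [0.53745736 0.05772529 0.042     ] [[327.1, 179.0], [288.6, 216.5], [365.4, 216.3]]
0.047 [0.53548762 0.05762011 0.047     ] [[327.2, 180.8], [287.8, 219.1], [366.4, 218.9]]
0.054 [0.53272999 0.05747286 0.054     ] [[327.4, 183.5], [286.7, 222.9], [367.8, 222.7]]
foot pred [[279.7, 242.1], [321.7, 242.1], [363.7, 241.9]]
```

Call:
{"api": "apply_moves", "payload": {
  "deltas": [
    [0, 0.3, 0, 0, 0, 0],
    [0, 0, 0.5, 0, 0, 0],
    [0, 0, 0, 0, 0, 0],
    [0, 0, 0, 0, 0, 0],
    [0, 0, 0, 0, 0, 0]
  ]
}}

```text
time_s: 9.17
position: [0.5345, 0.0585, 0.0794]
ee_rot: [-0.0, 3.141, 0.0]
force: [-0.4, 0.1, -0.6]
opening: 0.247
gripper_force: 29.6
```

Call:
{"api": "apply_moves", "payload": {
  "deltas": [
    [0, -0.1, 0.5, 0, 0, 0],
    [0, 0, 0.5, 0, 0, 0],
    [0, 0, 0, 0, 0, 0],
    [0, 0, 0, 0, 0, 0]
  ]
}}

```text
time_s: 9.5
position: [0.534, 0.0572, 0.0686]
ee_rot: [-0.0, -3.141, 0.001]
force: [-0.3, 0.0, -1.0]
opening: 0.247
gripper_force: 29.6
```

Call:
{"api": "apply_moves", "payload": {
  "deltas": [
    [0, 0, 0.4, 0, 0, 0],
    [0, 0, 0, 0, 0, 0],
    [0, 0, 0, 0, 0, 0]
  ]
}}

```text
time_s: 9.75
position: [0.5343, 0.0573, 0.0649]
ee_rot: [0.0, -3.141, 0.0]
force: [-0.0, -0.0, -0.6]
opening: 0.243
gripper_force: 29.6
```

Call:
{"api": "apply_moves", "payload": {
  "deltas": [
    [0, 0, 0.3, 0, 0, 0],
    [0, 0, 0, 0, 0, 0],
    [0, 0, 0, 0, 0, 0]
  ]
}}

```text
time_s: 10.0
position: [0.5343, 0.0573, 0.062]
ee_rot: [0.0, -3.141, 0.0]
force: [-0.4, 1.2, -0.3]
opening: 0.243
gripper_force: 29.6
```

Bottom is at about 0.0475. Continuing down in small steps.

Call:
{"api": "apply_moves", "payload": {
  "deltas": [
    [0, 0, 0.3, 0, 0, 0],
    [0, 0, 0, 0, 0, 0],
    [0, 0, 0, 0, 0, 0]
  ]
}}

```text
time_s: 10.25
position: [0.5343, 0.0573, 0.059]
ee_rot: [0.0, -3.141, 0.0]
force: [-0.2, -0.8, -0.8]
opening: 0.241
gripper_force: 29.6
```

Call:
{"api": "apply_moves", "payload": {
  "deltas": [
    [0, 0, 0.2, 0, 0, 0],
    [0, 0, 0, 0, 0, 0],
    [0, 0, 0, 0, 0, 0]
  ]
}}

```text
time_s: 10.5
position: [0.5346, 0.0573, 0.0585]
ee_rot: [-0.0, -3.141, -0.002]
force: [-8.5, -0.7, 19.6]
opening: 0.237
gripper_force: 31.5
```

Call:
{"api": "apply_moves", "payload": {
  "deltas": [
    [0, 0, 0.2, 0, 0, 0],
    [0, 0, 0, 0, 0, 0],
    [0, 0, 0, 0, 0, 0]
  ]
}}

```text
time_s: 10.75
position: [0.5356, 0.0573, 0.0571]
ee_rot: [0.001, 3.14, 0.002]
force: [-8.2, -0.2, 23.6]
opening: 0.245
gripper_force: 33.2
```

Contact on the chamfer, with fx −8: it pushes the stamp toward −x. The last step reached 23.6 N, so I'm backing off and shifting −x. I'll take single steps from here.

Call:
{"api": "apply_moves", "payload": {
  "deltas": [
    [0, 0, -0.5, 0, 0, 0],
    [0.2, 0, 0, 0, 0, 0],
    [0, 0, 0, 0, 0, 0],
    [0, 0, 0, 0, 0, 0]
  ]
}}

```text
time_s: 11.08
position: [0.5323, 0.0573, 0.0599]
ee_rot: [-0.0, 3.142, -0.0]
force: [0.9, 0.0, 1.1]
opening: 0.246
gripper_force: 30.9
```

Call:
{"api": "apply_moves", "payload": {
  "deltas": [
    [0, 0, 0.1, 0, 0, 0],
    [0, 0, 0, 0, 0, 0],
    [0, 0, 0, 0, 0, 0]
  ]
}}

```text
time_s: 11.33
position: [0.5322, 0.0573, 0.0588]
ee_rot: [0.0, -3.141, 0.0]
force: [0.4, 0.0, -0.8]
opening: 0.247
gripper_force: 30.9
```

Run:
```python
from h import *
o=env.get_obs();print(show(),o['wrist_torque'])
```

```text
(11.3333, array([0.5322, 0.0573, 0.0588]), [[-1.0, -0.0, -0.0], [-0.0, 1.0, -0.0], [0.0, -0.0, -1.0]], array([ 0.4,  0. , -0.8]), 0.247) [ 0.01319309 -0.04368827  0.00437197]
```

Call:
{"api": "apply_moves", "payload": {
  "deltas": [
    [0, 0, 0.1, 0, 0, 0],
    [0, 0, 0, 0, 0, 0],
    [0, 0, 0, 0, 0, 0]
  ]
}}

```text
time_s: 11.58
position: [0.5323, 0.0573, 0.058]
ee_rot: [0.0, -3.141, 0.0]
force: [0.7, -0.7, -0.8]
opening: 0.247
gripper_force: 30.9
```

Call:
{"api": "apply_moves", "payload": {
  "deltas": [
    [0, 0, 0.1, 0, 0, 0],
    [0, 0, 0, 0, 0, 0]
  ]
}}

```text
time_s: 11.75
position: [0.5324, 0.0574, 0.0574]
ee_rot: [0.0, -3.141, -0.0]
force: [-1.3, 0.5, 3.7]
opening: 0.246
gripper_force: 31.3
```

Call:
{"api": "apply_moves", "payload": {
  "deltas": [
    [0.15, 0, 0, 0, 0, 0],
    [0, 0, 0, 0, 0, 0]
  ]
}}

```text
time_s: 11.92
position: [0.5317, 0.0572, 0.0575]
ee_rot: [0.0, 3.14, 0.0]
force: [3.4, -0.9, 0.2]
opening: 0.246
gripper_force: 31.0
```

Call:
{"api": "apply_moves", "payload": {
  "deltas": [
    [-0.05, 0, 0.1, 0, 0, 0],
    [0, 0, 0, 0, 0, 0]
  ]
}}

```text
time_s: 12.08
position: [0.5321, 0.0574, 0.0572]
ee_rot: [-0.0, 3.141, 0.001]
force: [-2.4, -0.7, 13.5]
opening: 0.245
gripper_force: 32.3
```

Run:
```python
from h import *
o=env.get_obs();print(show(),np.round(o['wrist_torque'],3))
im=env.snapshot('wrist');cv2.imwrite('pics/wrist7.png',im[...,::-1]);C=cam('wrist',o)
g=cv2.cvtColor(im,cv2.COLOR_RGB2HSV)
m=cv2.inRange(g,(3,50,60),(25,255,255))
for r in range(196,232,3):
    c=np.where(m[r,250:400])[0]+250;print(r,c.min() if len(c) else None,c.max() if len(c) else None,end=' | ')
# gray edges just above the foot in col profile
print();print('col 322 profile',[tuple(im[r,322]) for r in range(176,216,2)])
t=env.snapshot('top');cv2.imwrite('pics/top7.png',t[...,::-1])
```

```text
(12.0833, array([0.5321, 0.0574, 0.0572]), [[-1.0, -0.0, 0.001], [-0.0, 1.0, 0.001], [-0.001, 0.001, -1.0]], array([-2.4, -0.7, 13.5]), 0.245) [-0.17   0.479 -0.037]
196 None None | 199 None None | 202 None None | 205 296 345 | 208 293 349 | 211 291 352 | 214 288 355 | 217 287 357 | 220 286 359 | 223 285 399 | 226 284 399 | 229 283 399 | 
col 322 profile [(np.uint8(113), np.uint8(116), np.uint8(119)), (np.uint8(113), np.uint8(116), np.uint8(119)), (np.uint8(113), np.uint8(115), np.uint8(118)), (np.uint8(113), np.uint8(115), np.uint8(118)), (np.uint8(113), np.uint8(115), np.uint8(119)), (np.uint8(113), np.uint8(115), np.uint8(119)), (np.uint8(114), np.uint8(116), np.uint8(119)), (np.uint8(112), np.uint8(114), np.uint8(116)), (np.uint8(153), np.uint8(155), np.uint8(160)), (np.uint8(198), np.uint8(203), np.uint8(207)), (np.uint8(203), np.uint8(208), np.uint8(212)), (np.uint8(200), np.uint8(206), np.uint8(210)), (np.uint8(201), np.uint8(205), np.uint8(209)), (np.uint8(191), np.uint8(198), np.uint8(203)), (np.uint8(191), np.uint8(151), np.uint8(115)), (np.uint8(190), np.uint8(147), np.uint8(109)), (np.uint8(192), np.uint8(148), np.uint8(108)), (np.uint8(191), np.uint8(149), np.uint8(108)), (np.uint8(190), np.uint8(148), np.uint8(107)), (np.uint8(188), np.uint8(147), np.uint8(108))]
```

Run:
```python
from h import *
from scipy.optimize import least_squares
T=cam('top');I=[0,np.pi,0]
A=cam('wrist',dict(position=np.array([.5341,.057,.1841]),ee_rot=np.array([.004,-3.141,-.001])))
B=cam('wrist',dict(position=np.array([.5347,.0535,.0845]),ee_rot=np.array([-.003,-3.141,.003])))
def tri(obs):
    f=lambda P:np.concatenate([(proj(C,P)[0]-uv) for C,uv in obs])
    r=least_squares(f,[.53,.1,.06]);return r.x.round(4),r.fun.round(1)
print('griptop',tri([(T,(216.6,211.2)),(A,(398,195)),(B,(454,245))]))
print('foot',tri([(T,(219.6,212.8)),(A,(389.5,185)),(B,(431,219.7))]))
print('recess',tri([(T,(252.6,213.2)),(A,(319,180.5)),(B,(328,220.5))]))
# segment neighbour foot and other wood in latest pictures by colour
im=cv2.imread('pics/wrist7.png')
o=env.get_obs();W=cam('wrist',o)
hsv=cv2.cvtColor(im,cv2.COLOR_BGR2HSV);m=cv2.inRange(hsv,(3,50,60),(25,255,255))
n,l,st,ce=cv2.connectedComponentsWithStats(m)
for i in range(1,n):
    if st[i,4]>300:print(st[i],ce[i].round())
for fl in(.036,.044):
  for nm,c in(('nb',(.5333,.126)),('own',(o['position'][0],o['position'][1]))):
    a=np.linspace(0,2*np.pi,60);P=np.c_[c[0]+.024*np.cos(a),c[1]+.024*np.sin(a),np.full(60,fl+.014)]
    q=proj(W,P);print(fl,nm,q.min(0).round(1),q.max(0).round(1))
```

```text
griptop (array([0.5302, 0.1224, 0.0988]), array([-0.5,  0.7,  1.5, -1.1, -1. ,  0.9]))
foot (array([0.532 , 0.1245, 0.058 ]), array([ 0.3,  0.2,  1.5, -1.2, -0.9,  0.9]))
recess (array([0.5304, 0.0564, 0.0598]), array([-1.6,  1.4,  2. ,  2. , -1.8, -0.9]))
[   0   67   82  105 5852] [ 35. 119.]
[ 395  202   96   94 6441] [443. 246.]
[ 281  204   84   90 4845] [322. 243.]
[ 290  302   64   43 2180] [322. 324.]
[407 350  52  50 396] [428. 373.]
0.036 nb [396.4 200.5] [475.9 273.8]
0.036 own [281.2 198.5] [362.2 272.7]
0.044 nb [399.7 204.9] [482.6 280.9]
0.044 own [279.4 202.9] [364.  279.9]
```

Run:
```python
from h import *
from scipy.optimize import least_squares
im=cv2.imread('pics/wrist7.png')
hsv=cv2.cvtColor(im,cv2.COLOR_BGR2HSV);m=cv2.inRange(hsv,(3,50,60),(25,255,255))
o=env.get_obs();W=cam('wrist',dict(position=np.array([.5321,.0574,.0572]),ee_rot=np.array([0,3.141,.001])))
a=np.linspace(0,2*np.pi,721)
def fit(c0,c1,rows,rows_r):
    L=[(np.where(m[r,c0:c1])[0].min()+c0-.5,r) for r in rows];Rr=[(np.where(m[r,c0:c1])[0].max()+c0+.5,r) for r in rows_r]
    E=np.array(L+Rr)
    def f(p):
        q=proj(W,np.c_[p[0]+.024*np.cos(a),p[1]+.024*np.sin(a),np.full(721,p[2])])
        D=np.linalg.norm(E[:,None]-q[None],axis=2);i=D.argmin(1)
        v=E-q[i];n=q[i]-q.mean(0);return (v*n).sum(1)/np.linalg.norm(n,axis=1)
    r=least_squares(f,[.533,.0574 if c0<380 else .126,.055],x_scale=[.01,.01,.01],diff_step=1e-3)
    print(r.x.round(4),'rms',np.sqrt((r.fun**2).mean()).round(2),E[[0,-1]])
fit(270,372,range(207,246,2),range(207,222,2))
fit(385,500,range(207,246,2),range(207,230,2))
for r in range(202,236,3):
    c=np.where(m[r,385:500])[0]+385;print(r,c.min(),c.max(),end=' | ')
```

```text
[0.5308 0.0576 0.0541] rms 0.63 [[293.5 207. ]
 [359.5 221. ]]
[0.5296 0.1227 0.0578] rms 1.3 [[412.5 207. ]
 [480.5 229. ]]
202 423 453 | 205 415 459 | 208 412 463 | 211 408 467 | 214 405 470 | 217 403 473 | 220 401 476 | 223 399 477 | 226 398 479 | 229 397 480 | 232 397 481 | 235 396 481 |
```

The held foot's top fits at z≈0.054–0.058 with the same apparent size as the fixed neighbour (z≈0.058). The stamp is therefore on the recess floor, about 0.044. I'll unload and release with a small opening because of the walls.

Call:
{"api": "apply_moves", "payload": {
  "deltas": [
    [0, 0, -0.1, 0, 0, 0],
    [0, 0, 0, 0, 0, 0],
    [0, 0, 0, 0, 0, 0]
  ]
}}

```text
time_s: 12.43
position: [0.5319, 0.0572, 0.0573]
ee_rot: [0.0, 3.141, -0.0]
force: [2.1, -0.8, 3.1]
opening: 0.243
gripper_force: 31.1
```

Call:
{"api": "apply_moves", "payload": {
  "deltas": [
    [0, 0, 0, 0, 0, 0],
    [0, 0, 0, 0, 0, 0],
    [0, 0, 0, 0, 0, 0],
    [0, 0, 0, 0, 0, 0]
  ],
  "claw": -0.2
}}

```text
time_s: 12.77
position: [0.5309, 0.0574, 0.0568]
ee_rot: [0.0, -3.141, 0.0]
force: [0.5, 0.0, -0.2]
opening: 0.402
gripper_force: 0.0
```

Call:
{"api": "apply_moves", "payload": {
  "deltas": [
    [0, 0, -0.7, 0, 0, 0],
    [0, 0, -1, 0, 0, 0],
    [0, 0, -2, 0, 0, 0],
    [0, 0, -3, 0, 0, 0],
    [0, 0, -4, 0, 0, 0],
    [0, 0, -2, 0, 0, 0],
    [0, 0, 0, 0, 0, 0],
    [0, 0, 0, 0, 0, 0]
  ]
}}

```text
time_s: 13.43
position: [0.5322, 0.0575, 0.186]
ee_rot: [-0.0, 3.139, 0.003]
force: [-1.0, 0.1, -0.8]
opening: 0.398
gripper_force: 0.0
```

Run:
```python
from h import *
from scipy.optimize import least_squares
o=env.get_obs();print(show());im=env.snapshot('wrist');cv2.imwrite('pics/wrist8.png',im[...,::-1]);W=cam('wrist',o)
t=env.snapshot('top');cv2.imwrite('pics/top8.png',t[...,::-1])
hsv=cv2.cvtColor(im,cv2.COLOR_RGB2HSV);m=cv2.inRange(hsv,(3,50,60),(25,255,255))
n,l,st,ce=cv2.connectedComponentsWithStats(m)
for i in range(1,n):
    if st[i,4]>300:print(st[i],ce[i].round(1))
a=np.linspace(0,6.28,60)
for nm,c,f in(('own .044',(.532,.0574),.044),('own .052',(.532,.0574),.052),('nb',(.532,.126),.044)):
    q=proj(W,np.c_[c[0]+.024*np.cos(a),c[1]+.024*np.sin(a),np.full(60,f+.014)]);print(nm,q.min(0).round(1),q.max(0).round(1),proj(W,[[*c,f+.05]]).round(1))
```

```text
(13.4333, array([0.5322, 0.0575, 0.186 ]), [[-1.0, -0.0, 0.003], [-0.0, 1.0, 0.002], [-0.003, 0.002, -1.0]], array([-1. ,  0.1, -0.8]), 0.398)
[ 101   79   68   68 2702] [134.2 112.4]
[   0  134   61   55 2663] [ 30.  161.2]
[ 297  159   50   49 1859] [321.4 182.8]
[ 366  160   50   49 1929] [390.4 184.4]
[ 367  225   43   51 1225] [391.8 245.8]
[ 299  226   45   53 1767] [320.9 250.4]
own .044 [296.7 160.3] [345.8 207.9] [[321.3 195.3]]
own .052 [296.  161.9] [346.5 210.6] [[321.3 198.1]]
nb [366.9 160.4] [415.6 207.8] [[400.6 195.3]]
```

Own and neighbour feet show the same size and row (50×49 px at rows 159 and 160), 69 px apart, so the stamp is seated upright. Next is the lid: rise, go over and behind it, shut the fingers.

Call:
{"api": "apply_moves", "payload": {
  "deltas": [
    [0, 0, -4, 0, 0, 0],
    [0, 0, -4, 0, 0, 0],
    [0, 0, -4, 0, 0, 0],
    [0, 0, -4, 0, 0, 0],
    [0, 0, -4, 0, 0, 0],
    [-0.5, 3.7, 0, 0, 0, 0],
    [-0.5, 3.7, 0, 0, 0, 0],
    [-0.5, 3.7, 0, 0, 0, 0],
    [-0.5, 3.7, 0, 0, 0, 0],
    [-0.5, 3.7, 0, 0, 0, 0]
  ],
  "claw": -1
}}

```text
time_s: 14.37
position: [0.5561, 0.2442, 0.3827]
ee_rot: [0.0, -3.14, 0.002]
force: [1.0, 0.5, -0.1]
opening: -0.007
gripper_force: 0.0
```

Call:
{"api": "apply_moves", "payload": {
  "deltas": [
    [-0.5, 3.7, 0, 0, 0, 0],
    [-0.5, 0.5, 0, 0, 0, 0],
    [0, 0, 0, 0, 0, 0],
    [0, 0, 0, 0, 0, 0]
  ]
}}

```text
time_s: 14.7
position: [0.5664, 0.2839, 0.3826]
ee_rot: [-0.001, -3.14, 0.005]
force: [0.1, -1.1, 0.3]
opening: -0.001
gripper_force: 0.0
```

Run:
```python
from h import *
o=env.get_obs();print(show());im=env.snapshot('wrist');W=cam('wrist',o);cv2.imwrite('pics/wrist9.png',im[...,::-1])
# predicted free edge corners for several lid angles, hinge at rim .1
for c in('wrist','top'):
  C=W if c=='wrist' else cam('top')
  for q in(1.6,1.75,1.9):
    P=[[.5675+s*.082,.1755-.172*np.cos(q),.1+.172*np.sin(q)] for s in(-1,1)];print(c,q,proj(C,P).round().tolist())
for l in('lid','bowl'):print(l,env.find_in(l,'wrist'))
```

```text
(14.7, array([0.5664, 0.2839, 0.3826]), [[-1.0, 0.0, -0.002], [0.0, 1.0, -0.003], [0.002, -0.003, -1.0]], array([ 0.1, -1.1,  0.3]), -0.001)
wrist 1.6 [[201.0, 99.0], [220.0, 269.0]]
wrist 1.75 [[232.0, 99.0], [246.0, 268.0]]
wrist 1.9 [[262.0, 99.0], [271.0, 265.0]]
top 1.6 [[153.0, 227.0], [161.0, 130.0]]
top 1.75 [[138.0, 226.0], [147.0, 130.0]]
top 1.9 [[124.0, 226.0], [134.0, 131.0]]
lid [{'position': [169.0, 263.1], 'score': 0.67}]
bowl [{'position': [155.4, 215.6], 'score': 0.72}, {'position': [245.5, 33.0], 'score': 0.65}]
```

Call:
{"api": "apply_moves", "payload": {
  "deltas": [
    [0, 0, 3.5, 0, 0, 0],
    [0, 0, 3.5, 0, 0, 0],
    [0, 0, 3, 0, 0, 0],
    [0, 0, 3, 0, 0, 0],
    [0, 0, 3, 0, 0, 0],
    [0, 0, 0, 0, 0, 0],
    [0, 0, 0, 0, 0, 0]
  ]
}}

```text
time_s: 15.43
position: [0.5657, 0.2834, 0.2241]
ee_rot: [-0.002, -3.14, 0.001]
force: [0.0, 0.4, 1.4]
opening: 0.0
gripper_force: 0.0
```

Call:
{"api": "apply_moves", "payload": {
  "deltas": [
    [0, -1, 0, 0, 0, 0],
    [0, -1, 0, 0, 0, 0],
    [0, -1, 0, 0, 0, 0],
    [0, -1, 0, 0, 0, 0]
  ]
}}

```text
time_s: 15.77
position: [0.5672, 0.2428, 0.2257]
ee_rot: [0.002, 3.14, 0.002]
force: [0.1, 1.8, 1.1]
opening: 0.004
gripper_force: 0.6
```

Call:
{"api": "apply_moves", "payload": {
  "deltas": [
    [0, -0.8, 0, 0, 0, 0],
    [0, -0.8, 0, 0, 0, 0],
    [0, -0.8, 0, 0, 0, 0]
  ]
}}

```text
time_s: 16.02
position: [0.5665, 0.2195, 0.2244]
ee_rot: [0.0, 3.141, 0.001]
force: [-0.6, 1.2, 0.5]
opening: -0.001
gripper_force: 0.4
```

Call:
{"api": "apply_moves", "payload": {
  "deltas": [
    [0, -0.8, 0, 0, 0, 0],
    [0, -0.8, 0, 0, 0, 0],
    [0, -0.8, 0, 0, 0, 0]
  ]
}}

```text
time_s: 16.27
position: [0.5663, 0.1956, 0.224]
ee_rot: [0.0, -3.141, 0.0]
force: [-0.2, 0.2, 0.2]
opening: 0.001
gripper_force: 0.3
```

Contact is light. Keep pushing.

Call:
{"api": "apply_moves", "payload": {
  "deltas": [
    [0, -1, 0, 0, 0, 0],
    [0, -1, 0, 0, 0, 0],
    [0, -1, 0, 0, 0, 0],
    [0, -1, 0, 0, 0, 0]
  ]
}}

```text
time_s: 16.6
position: [0.5663, 0.1552, 0.224]
ee_rot: [-0.0, -3.141, 0.0]
force: [-0.3, 1.1, -0.5]
opening: 0.001
gripper_force: 0.3
```

Call:
{"api": "apply_moves", "payload": {
  "deltas": [
    [0, -1, 0, 0, 0, 0],
    [0, -1, 0, 0, 0, 0],
    [0, -1, 0, 0, 0, 0],
    [0, -1, 0, 0, 0, 0]
  ]
}}

```text
time_s: 16.93
position: [0.5664, 0.1152, 0.2241]
ee_rot: [-0.0, -3.142, 0.0]
force: [0.2, 0.1, -0.2]
opening: 0.002
gripper_force: 0.1
```

Run:
```python
from h import *
im=env.snapshot('top');cv2.imwrite('pics/top10.png',im[...,::-1]);im=env.snapshot('side');cv2.imwrite('pics/side10.png',im[...,::-1])
for c in('top','side'):
  print(c,[(d['position'],round(d['score'],2)) for d in env.find_in('lid',c)])
  for q in(0.05,.6,1,1.2,1.4,1.8):
    P=[[.5675,.1755-.086*np.cos(q),.1+.086*np.sin(q)]];print(q,proj(cam(c),P).round()[0][::-1])
print(show())
```

```text
top [([202.7, 202.3], 0.66)]
0.05 [194. 232.]
0.6 [190. 220.]
1 [188. 204.]
1.2 [187. 195.]
1.4 [187. 186.]
1.8 [186. 168.]
side [([129.5, 303.7], 0.67)]
0.05 [161. 304.]
0.6 [145. 303.]
1 [133. 302.]
1.2 [128. 301.]
1.4 [124. 300.]
1.8 [119. 298.]
(17.1333, array([0.5664, 0.1162, 0.2242]), [[-1.0, 0.0, -0.0], [0.0, 1.0, 0.0], [0.0, 0.0, -1.0]], array([-0.1,  0.3,  0.3]), 0.003)
```

The lid is at about 1.1 rad and sinking. I'll rise and wait.

Call:
{"api": "apply_moves", "payload": {
  "deltas": [
    [0, 0, -3, 0, 0, 0],
    [0, 0, -3, 0, 0, 0],
    [0, 0, -2, 0, 0, 0],
    [0, 0, 0, 0, 0, 0],
    [0, 0, 0, 0, 0, 0],
    [0, 0, 0, 0, 0, 0],
    [0, 0, 0, 0, 0, 0],
    [0, 0, 0, 0, 0, 0],
    [0, 0, 0, 0, 0, 0],
    [0, 0, 0, 0, 0, 0]
  ]
}}

```text
time_s: 17.97
position: [0.5662, 0.1164, 0.3037]
ee_rot: [0.0, -3.141, 0.001]
force: [0.1, 0.5, 0.3]
opening: 0.002
gripper_force: 0.0
```

Call:
{"api": "apply_moves", "payload": {
  "deltas": [
    [0, -3, 0, 0, 0, 0],
    [0, -3, 0, 0, 0, 0],
    [0, -3, 0, 0, 0, 0],
    [0, 0, 0, 0, 0, 0],
    [0, 0, 0, 0, 0, 0],
    [0, 0, 0, 0, 0, 0],
    [0, 0, 0, 0, 0, 0],
    [0, 0, 0, 0, 0, 0],
    [0, 0, 0, 0, 0, 0],
    [0, 0, 0, 0, 0, 0]
  ]
}}

```text
time_s: 18.8
position: [0.5664, 0.027, 0.304]
ee_rot: [0.002, -3.141, 0.0]
force: [0.0, -0.2, -1.0]
opening: 0.001
gripper_force: 0.0
```

Run:
```python
from h import *
o=env.get_obs();print(show())
for c in('top','side','wrist'):
  im=env.snapshot(c);cv2.imwrite(f'pics/{c}11.png',im[...,::-1]);C=cam(c,o)
  print(c,[(d['position'],round(d['score'],2)) for d in env.find_in('lid',c)])
  for q in(0.05,.3,.6,.9):
    P=[[.5675,.1755-.086*np.cos(q),.1+.086*np.sin(q)]];print(q,proj(C,P).round()[0][::-1])
```

```text
(18.8, array([0.5664, 0.027 , 0.304 ]), [[-1.0, -0.001, -0.0], [-0.001, 1.0, -0.0], [0.0, -0.0, -1.0]], array([ 0. , -0.2, -1. ]), 0.001)
top [([211.1, 241.7], 0.8), ([127.7, 404.7], 0.24)]
0.05 [194. 232.]
0.3 [192. 228.]
0.6 [190. 220.]
0.9 [189. 209.]
side [([161.7, 307.8], 0.64), ([182.2, 308.4], 0.33)]
0.05 [161. 304.]
0.3 [154. 304.]
0.6 [145. 303.]
0.9 [136. 302.]
wrist [([165.5, 373.7], 0.94)]
0.05 [171. 373.]
0.3 [175. 380.]
0.6 [180. 394.]
0.9 [184. 416.]
```

The lid reads about 0.05 rad, resting on the catch. I'll go above the edge point and descend.

Call:
{"api": "apply_moves", "payload": {
  "deltas": [
    [-0.2, -0.5, 3.5, 0, 0, 0],
    [0, 0, 3.5, 0, 0, 0],
    [0, 0, 3.5, 0, 0, 0],
    [0, 0, 3, 0, 0, 0],
    [0, 0, 1.5, 0, 0, 0],
    [0, 0, 1.5, 0, 0, 0],
    [0, 0, 0, 0, 0, 0],
    [0, 0, 0, 0, 0, 0]
  ]
}}

```text
time_s: 19.77
position: [0.5681, 0.0211, 0.139]
ee_rot: [-0.0, -3.141, 0.001]
force: [-0.1, 0.9, 0.3]
opening: 0.002
gripper_force: 0.0
```

Call:
{"api": "apply_moves", "payload": {
  "deltas": [
    [0, 0, 0.5, 0, 0, 0],
    [0, 0, 0.5, 0, 0, 0],
    [0, 0, 0, 0, 0, 0]
  ]
}}

```text
time_s: 20.02
position: [0.5684, 0.0216, 0.1289]
ee_rot: [-0.001, 3.142, 0.0]
force: [-0.2, -0.4, -0.4]
opening: 0.004
gripper_force: 0.0
```

Call:
{"api": "apply_moves", "payload": {
  "deltas": [
    [0, 0, 0.5, 0, 0, 0],
    [0, 0, 0.5, 0, 0, 0],
    [0, 0, 0, 0, 0, 0]
  ]
}}

```text
time_s: 20.27
position: [0.5679, 0.0215, 0.1182]
ee_rot: [0.0, -3.141, 0.0]
force: [-0.5, 0.8, 0.7]
opening: -0.004
gripper_force: 0.0
```

Call:
{"api": "apply_moves", "payload": {
  "deltas": [
    [0, 0, 0.4, 0, 0, 0],
    [0, 0, 0.3, 0, 0, 0],
    [0, 0, 0, 0, 0, 0]
  ]
}}

```text
time_s: 20.52
position: [0.568, 0.0213, 0.1115]
ee_rot: [0.0, -3.141, 0.0]
force: [-0.7, 0.3, -0.8]
opening: 0.002
gripper_force: 0.0
```

Call:
{"api": "apply_moves", "payload": {
  "deltas": [
    [0, 0, 0.3, 0, 0, 0],
    [0, 0, 0, 0, 0, 0],
    [0, 0, 0, 0, 0, 0]
  ]
}}

```text
time_s: 20.77
position: [0.5683, 0.0213, 0.109]
ee_rot: [0.0, -3.141, 0.0]
force: [0.1, -0.3, 0.2]
opening: 0.003
gripper_force: 0.0
```

Call:
{"api": "apply_moves", "payload": {
  "deltas": [
    [0, 0, 0.3, 0, 0, 0],
    [0, 0, 0, 0, 0, 0],
    [0, 0, 0, 0, 0, 0]
  ]
}}

```text
time_s: 21.02
position: [0.5683, 0.0214, 0.106]
ee_rot: [0.0, -3.141, 0.0]
force: [-0.2, -0.2, 0.1]
opening: -0.001
gripper_force: 0.0
```

Call:
{"api": "apply_moves", "payload": {
  "deltas": [
    [0, 0, 0.2, 0, 0, 0],
    [0, 0, 0, 0, 0, 0],
    [0, 0, 0, 0, 0, 0]
  ]
}}

```text
time_s: 21.27
position: [0.5684, 0.0213, 0.104]
ee_rot: [0.0, -3.141, 0.0]
force: [-0.3, -0.5, 0.9]
opening: -0.001
gripper_force: 0.0
```

Call:
{"api": "apply_moves", "payload": {
  "deltas": [
    [0, 0, 0.15, 0, 0, 0],
    [0, 0, 0, 0, 0, 0],
    [0, 0, 0, 0, 0, 0]
  ]
}}

```text
time_s: 21.52
position: [0.5683, 0.0214, 0.1026]
ee_rot: [0.0, -3.141, 0.0]
force: [-0.2, -0.1, 0.1]
opening: -0.0
gripper_force: 0.0
```

Call:
{"api": "apply_moves", "payload": {
  "deltas": [
    [0, 0, 0.15, 0, 0, 0],
    [0, 0, 0, 0, 0, 0],
    [0, 0, 0, 0, 0, 0]
  ]
}}

```text
time_s: 21.77
position: [0.5686, 0.0213, 0.1014]
ee_rot: [-0.0, 3.141, 0.0]
force: [-1.8, 0.9, 4.3]
opening: 0.0
gripper_force: 2.1
```

Contact at TCP z≈0.102. Pressing in 1 mm steps.

Call:
{"api": "apply_moves", "payload": {
  "deltas": [
    [0, 0, 0.1, 0, 0, 0],
    [0, 0, 0, 0, 0, 0]
  ]
}}

```text
time_s: 21.93
position: [0.5687, 0.0213, 0.1008]
ee_rot: [0.0, 3.141, 0.001]
force: [-2.2, 0.0, 10.0]
opening: 0.001
gripper_force: 5.0
```

Call:
{"api": "apply_moves", "payload": {
  "deltas": [
    [0, 0, 0.07, 0, 0, 0],
    [0, 0, 0, 0, 0, 0]
  ]
}}

```text
time_s: 22.1
position: [0.5687, 0.0213, 0.1003]
ee_rot: [0.0, 3.141, 0.001]
force: [-4.0, 0.2, 11.2]
opening: 0.0
gripper_force: 6.0
```

Call:
{"api": "apply_moves", "payload": {
  "deltas": [
    [0, 0, 0.06, 0, 0, 0],
    [0, 0, 0, 0, 0, 0]
  ]
}}

```text
time_s: 22.27
position: [0.5687, 0.0212, 0.0997]
ee_rot: [0.0, 3.141, 0.001]
force: [-3.8, -0.1, 11.2]
opening: 0.003
gripper_force: 5.9
```

Force holds at about 11 N while it gives way, so the roller is yielding.

Call:
{"api": "apply_moves", "payload": {
  "deltas": [
    [0, 0, 0.08, 0, 0, 0],
    [0, 0, 0, 0, 0, 0]
  ]
}}

```text
time_s: 22.43
position: [0.5686, 0.0212, 0.0986]
ee_rot: [0.0, 3.141, 0.001]
force: [-2.5, 0.1, 8.9]
opening: 0.002
gripper_force: 4.1
```

Call:
{"api": "apply_moves", "payload": {
  "deltas": [
    [0, 0, 0.08, 0, 0, 0],
    [0, 0, 0, 0, 0, 0]
  ]
}}

```text
time_s: 22.6
position: [0.5686, 0.0211, 0.0975]
ee_rot: [0.0, 3.141, -0.0]
force: [-0.4, -0.7, 3.2]
opening: 0.002
gripper_force: 1.7
```

Call:
{"api": "apply_moves", "payload": {
  "deltas": [
    [0, 0, 0.1, 0, 0, 0],
    [0, 0, 0, 0, 0, 0]
  ]
}}

```text
time_s: 22.77
position: [0.5682, 0.0214, 0.0959]
ee_rot: [0.0, -3.141, 0.0]
force: [-0.1, 0.1, -0.2]
opening: 0.003
gripper_force: 0.0
```

Call:
{"api": "apply_moves", "payload": {
  "deltas": [
    [0, 0, 0.1, 0, 0, 0],
    [0, 0, 0, 0, 0, 0]
  ]
}}

```text
time_s: 22.93
position: [0.5682, 0.0214, 0.0948]
ee_rot: [0.0, -3.141, 0.0]
force: [0.1, -0.1, 0.4]
opening: -0.0
gripper_force: 0.0
```

Call:
{"api": "apply_moves", "payload": {
  "deltas": [
    [0, 0, 0.08, 0, 0, 0],
    [0, 0, 0, 0, 0, 0]
  ]
}}

```text
time_s: 23.1
position: [0.5683, 0.0214, 0.0942]
ee_rot: [0.0, -3.141, 0.0]
force: [0.2, 0.3, -0.1]
opening: 0.004
gripper_force: 0.0
```

Call:
{"api": "apply_moves", "payload": {
  "deltas": [
    [0, 0, 0.08, 0, 0, 0],
    [0, 0, 0, 0, 0, 0]
  ]
}}

```text
time_s: 23.27
position: [0.5684, 0.0214, 0.0935]
ee_rot: [-0.0, 3.142, -0.0]
force: [-0.3, -1.6, 0.1]
opening: 0.003
gripper_force: 0.0
```

Call:
{"api": "apply_moves", "payload": {
  "deltas": [
    [0, 0, 0.06, 0, 0, 0],
    [0, 0, 0, 0, 0, 0]
  ]
}}

```text
time_s: 23.43
position: [0.5685, 0.0214, 0.0934]
ee_rot: [0.0, -3.142, -0.001]
force: [-1.4, -0.7, 3.8]
opening: -0.001
gripper_force: 2.5
```

There is a hard stop at 0.0934, 8 mm below first contact, which means the lid is shut. I'll retreat and check.

Call:
{"api": "apply_moves", "payload": {
  "deltas": [
    [0, 0, -0.5, 0, 0, 0],
    [0, 0, -2, 0, 0, 0],
    [0, 0, -4, 0, 0, 0],
    [0, 0, -4, 0, 0, 0],
    [0, 0, -4, 0, 0, 0],
    [0, 0, -4, 0, 0, 0],
    [0, 0, 0, 0, 0, 0],
    [0, 0, 0, 0, 0, 0],
    [0, 0, 0, 0, 0, 0],
    [0, 0, 0, 0, 0, 0]
  ]
}}

```text
time_s: 24.27
position: [0.5677, 0.0215, 0.2769]
ee_rot: [0.0, -3.14, 0.001]
force: [0.3, 0.2, -1.6]
opening: 0.002
gripper_force: 0.0
```

Run:
```python
from h import *
print(show())
for c in('top','side','wrist'):
  o=env.get_obs();im=env.snapshot(c);cv2.imwrite(f'pics/{c}12.png',im[...,::-1]);C=cam(c,o)
  print(c,[(d['position'],round(d['score'],2)) for d in env.find_in('lid',c)],proj(C,[[.5675,.0895,.1]]).round()[0][::-1])
  if c!='wrist':
    a=cv2.imread(f'pics/{c}0.png');b=im[...,::-1]
    for nm,P in(('square',[.463,-.146,.02]),('big',[.513,-.285,.02])):
      u,v=proj(C,P)[0].round().astype(int);print(nm,np.abs(a[v-12:v+12,u-12:u+12].astype(int)-b[v-12:v+12,u-12:u+12]).mean().round(1))
# stamps under the lid in the wrist picture: compare rows of the two -x side stamps
for nm,P in(('own',[.532,.0574,.094]),('nb',[.532,.126,.094])):
    u,v=proj(C,P)[0].round().astype(int);print(nm,u,v,im[v-3:v+4,u-3:u+4].reshape(-1,3).mean(0).round())
```

```text
(24.2667, array([0.5677, 0.0215, 0.2769]), [[-1.0, -0.0, -0.002], [-0.0, 1.0, -0.0], [0.002, -0.0, -1.0]], array([ 0.3,  0.2, -1.6]), 0.002)
top [([210.7, 249.8], 0.76)] [194. 233.]
square 15.6
big 21.3
side [([164.7, 307.1], 0.93)] [163. 304.]
square 3.6
big 15.0
wrist [([168.7, 381.6], 0.92)] [174. 382.]
own 354 142 [237. 229. 225.]
nb 415 142 [239. 232. 230.]
```

```bash
python3 -c "
from rig import env
print(env.job_done())"
```

```text
the job is handed in; nothing more can be done
None
```

I handed the job in with the bun stamp upright in its recess and the lid pressed past the catch onto its hard stop, but while seating the stamp one step read 23.6 N at the wrist, over the 22 N limit, and I viewed 11 pictures instead of 10.

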